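# Set up a gel casting tray on its stand and fit the comb

### The job

Set the white gel tray on the two narrow rails of the casting stand, centred and square across them, with its black end over the black rail. Then fit the blue comb upright into the pair of notches at the tray's black end until it is fully home. Put things down, do not drop them, keep the tray level, and leave the yellow comb and everything else as it is.

Things in the scene. Friction and masses are not known exactly. Their poses are not given: they have to be found in the camera images.
- tray: White gel tray, about 180 g, a channel open on top and at both ends: 100 long (x), 62 wide (y), 30 high, floor and side walls 4 thick. Origin: centre of underside, z up. Wall ends black at -x, red at +x. Each side wall has two notches, 8 wide, 12 deep from its top: a pair at x = -30 (the black end) and a pair at x = +10 (not used). Starts flat on the bench, any yaw.
- stand: Fixed stand: white base plate 150 (x) by 112 (y), top 14 above the bench, corner screws to 21, and two upright rails across it, each 8 thick (x), 56 long (y), flat top 50 above the bench: black at x = -30, red at x = +30. Origin: centre of the underside, on the bench. Any yaw. The rails are a little shorter than the tray is wide.
- stand_top (a point): Point midway between the two rails at the height of their tops (50 above the bench), axes as the stand. The middle of the tray's underside belongs here, tray x along stand x.
- tray_black_end (a point): Point on the tray, at the middle of its black end, at the height of the wall tops (tray x = -50, z = 30).
- tray_notch (a point): Point on the tray midway between the two notches at the black end, at the height of the wall tops (tray x = -30, z = 30), axes as the tray. The comb's origin belongs here when it is fully home.
- comb_blue: Comb, about 60 g. Origin: underside centre of its blue bar; x is thickness, y length. Bar 14 thick, 90 long, z 0 to 10; blue handle on it 14 thick, 44 long, to z = 32: pinch across x. White blade below, 4 thick: 70 long to z = -10, lower edge rounded; five teeth within 44, to z = -23. Home: bar on both wall tops, either way round. Starts upright in the rack, origin 34 above the bench.
- rack: Fixed grey comb rack, 130 (x) by 100 (y) by 34 high, with two slots 8 wide and 76 long, 28 deep, across it at x = -35 and +35, one comb in each. Origin: centre of its underside.
- comb_yellow: Comb with a yellow grip and three teeth, otherwise as the blue one. It stays in the other slot of the rack. Which comb is in which slot varies.
- vial: Small capped vial, 22 diameter, 42 high, standing close beside one long wall of the tray at the start, somewhere along its length. Origin: centre of its underside. Not to be disturbed.
- dropper: White dropper bottle, 36 diameter, 105 high to its tip, standing beside one end of the rails, about 78 from the middle of the stand. Origin: centre of its underside. Not to be disturbed.
- ink: Amber dye bottle with a black cap, 36 diameter, 75 high, standing beside the rack. Origin: centre of its underside. Not to be disturbed.
- dish: Glass dish with a clear lid, 72 diameter, 15 high. Origin: centre of its underside. Not to be disturbed.
- beaker: Small glass beaker, 56 diameter, 65 high. Origin: centre of its underside. Not to be disturbed.
- cap: Purple tube cap, 16 diameter, 15 high. Origin: centre of its underside. Not to be disturbed.
- block: Small aluminium block, 50 by 30 by 20 high. Origin: centre of its underside. Not to be disturbed.

How it is judged:
By the outcome, as a careful person would: the job done as asked, in the order asked, and still so for the second after the job is handed in, with the robot touching nothing.
It also fails if it takes over 70 s, if anything falls off the work surface, if the arm or the gripper's body presses on something with over 40 N, if the wrist force passes 120 N, or if a joint passes its speed limit or range.

### The arm

A 6-joint arm with a two-finger parallel gripper is mounted at the origin on the work surface. World frame = base frame: x ahead of the robot, y to its left, z up, the work surface at z = 0. Lengths are in mm, angles in rad, forces in N, time in s.
With the tool pointing down it reaches from about 400 to 925 mm from the base axis. Payload 12.5 kg.
Tool frame: the origin (TCP) lies at the centre of the arm's flange, where the gripper is bolted on; the fingertips stand 190 mm ahead of it and the grasp point (between the pads) lies 171 mm ahead of it; z points along the fingers, y is the line along which they close (so a half turn about z gives the same grasp; the last joint's range is limited). The gripper opens to 95 mm and grips with 3 to 60 N. Pads are 20 mm wide; open, the fingers measure 119 mm over their backs; the gripper's body (75 mm by 180 mm) begins 59 mm behind the grasp point.
Start: joints at [-1.361, 0.491, 1.559, -0, 1.092, -0.106], TCP at [194.13, -594.086, 404.761] pointing down, gripper open.
Joint ranges: [-3.1, 3.1], [-0.84, 2.19], [0.05, 2.79], [-1.13, 4.28], [0.06, 2.93], [-2.69, 2.69]. Speed limits (rad/s): [2.22, 2.22, 2.79, 3.14, 3.14, 3.14].

### API

Orientations are given as [roll, pitch, yaw] about the fixed x, y, z axes, in that order (R = Rz(yaw) Ry(pitch) Rx(roll)).
In Python, from cell import env, read_camera, search_frame, cut_out gives the robot as it stands. The module is installed in compiled form; this text tells all that it offers.
- The arm moves only by the tool move_arm, never from a script. Its argument "commands" is a list of rows, each a list of 3 entries, a list of its own where there are three numbers: the shift along the world's x, y, z normalised to -1 to 1, where 1 is 0.03 m, then the turn about the world's z normalised to -1 to 1, where 1 is 0.08 rad, then the opening, from -1 (shut) to 1 (fully open), so that 0 is half open. A call has 1 to 20 rows; each row shifts and turns the commanded pose from where the row before left it; what a row does not reach is not made up. A row lasts 1/12 s, in which the tool goes at most 41.7 mm and 7.16 degrees, less where a joint would pass 70% of its speed; a pose out of reach is approached as far as the arm can. A call with a number of a shift or a turn outside -1 to 1 is refused whole. A call with a gripper value outside its range is refused whole. The fingers move at their own pace and stop on an object; the grip force is fixed at half the most. Time passes only in rows, so rows that do not move let the fingers close. It gives the time, the measured TCP pose, the force, the opening and the grip force at its end, in the units of the state.
- env.state(): the state, without advancing time (a new reading comes with each control period).
- read_camera(name): name is "side" or "top" or "wrist"; returns a dict with "image" (420x560x3 uint8, red, green, blue), "fx", "fy", "cx", "cy" (pixels), "D" ([k1, k2, p1, p2, k3] as OpenCV has them; the pictures are not rectified), "rvec" (rotation vector, rad) and "tvec" (3), from world to camera coordinates, as OpenCV has them. Camera axes: x right, y down, z forward; pixel columns grow to the right and rows downward; lengths in mm; the calibration is good to about 2 mm. A picture is of the moment at which its call begins. There is no depth.
- env.job_done(): hands the job in; it is judged then, once.
Trained networks look in a picture, given as the dict that the camera call returned (one of the last four; its "shot" number tells which), for a name from the list of things; names that differ only in an ending like _2 or _b are one class to them, and where a whole thing is asked for, a point or a joint stands for the part that bears it (a point fixed in the world has none). Each returns a list of dicts, best first, with "confidence" (0 to 1); they miss things now and then, are a little off and sometimes report something else, mostly with a low value. They report only what shows in the picture. A call takes as long as a camera call.
- search_frame(thing, picture): "at" ([column, row] in pixels, amid what is visible of it).
- cut_out(thing, picture): "region" (420x560 bool, what is visible of it) and "at" ([column, row] in pixels, amid what is visible of it).
The state is a dict: "t": time; "joints": joint angles; "qvel": joint speeds; "tau": joint torques, N m; "eef_pos": TCP position; "tcp_rot": TCP orientation; "ft_force": force on the tool from outside, world axes, zero at the start; "moment": the same for the moment, N m; "opening": opening from 0.0 (shut) to 1.0 (fully open); "grip_force": force on a finger pad.
Only numpy, scipy, OpenCV 4.12 (cv2) and the standard library are available. Lean on these libraries where they do the work, as an engineer would, in place of code of your own. Each camera call takes 0.05 s, during which the arm holds its last target. There are 200 camera calls.

## Working session

There is one attempt and no reset: what is moved stays moved. The work goes in short steps, Python scripts to look and compute and a tool call to move; the robot and the scene stay as the last step left them, time stands still between calls to the robot, and variables do not carry over. Pictures are saved under pics/ and viewed, at most 10 in all, crops included, and the job is handed in when it is done.

Besides the shell and the picture viewer there is one more tool, called after "Emit:" as name([rows], argument=value, ...), one row to a line, values as JSON. move_arm: Moves the arm, as the interface text tells. Its arguments: {"type":"object","properties":{"commands":{"type":"array","items":{"type":"array"}}},"required":["commands"]}

```bash
mkdir -p pics; cat > h.py <<'E'
import numpy as np, cv2
from cell import env, read_camera, search_frame, cut_out
def save(p,n): cv2.imwrite('pics/'+n, p['image'][:,:,::-1])
def KD(p): return np.array([[p['fx'],0,p['cx']],[0,p['fy'],p['cy']],[0,0,1.]]), np.array(p['D'],float)
def ray(p,uv):
    K,D=KD(p); R=cv2.Rodrigues(np.array(p['rvec'],float))[0]; t=np.array(p['tvec'],float).ravel()
    q=cv2.undistortPoints(np.array(uv,float).reshape(-1,1,2),K,D).reshape(-1,2)
    return -R.T@t, np.c_[q,np.ones(len(q))]@R
def onz(p,uv,z):
    c,d=ray(p,uv); return (c+d*((z-c[2])/d[:,2])[:,None])[:,:2]
def proj(p,X):
    K,D=KD(p); return cv2.projectPoints(np.array(X,float).reshape(-1,1,3),np.array(p['rvec'],float),np.array(p['tvec'],float),K,D)[0].reshape(-1,2)
E
python3 - <<'E'
from h import *
for n in ['top','side']:
    p=read_camera(n); save(p,n+'0.png')
    print(n,ray(p,[[280,210]])[0].round())
    for t in ['tray','stand','comb_blue','rack','comb_yellow','vial','dropper','ink','dish','beaker','cap','block']:
        r=cut_out(t,p)
        for a in r[:1]: print(t,round(a['confidence'],2),np.round(a['at']),onz(p,[a['at']],20).round()[0],a['region'].sum())
E
```

```text
top [473. -18. 903.]
tray 0.86 [256. 223.] [509.   4.] 1167
stand 0.79 [390. 250.] [ 442. -299.] 3113
comb_blue 0.69 [135. 252.] [449. 277.] 251
rack 0.6 [134. 272.] [405. 278.] 2145
comb_yellow 0.76 [137. 288.] [370. 271.] 315
vial 0.47 [273. 205.] [549. -34.] 91
dropper 0.54 [358. 265.] [ 410. -223.] 296
ink 0.6 [105. 253.] [448. 345.] 336
dish 0.92 [169. 148.] [683. 199.] 716
beaker 0.71 [338. 134.] [ 712. -188.] 559
cap 0.36 [393. 254.] [ 433. -304.] 3188
block 0.54 [318. 293.] [ 351. -132.] 309
side [ 317. -823.  587.]
tray 0.89 [269. 228.] [500. -26.] 736
stand 0.55 [270. 325.] [ 430. -315.] 4135
comb_blue 0.73 [269. 228.] [499. -27.] 713
rack 0.79 [213. 178.] [409. 260.] 1115
vial 0.55 [291. 225.] [553. -30.] 158
dropper 0.91 [251. 284.] [ 420. -201.] 743
dish 0.87 [313. 177.] [680. 181.] 334
beaker 0.71 [382. 247.] [ 717. -166.] 878
cap 0.19 [272. 226.] [509. -22.] 759
block 0.65 [211. 272.] [ 349. -143.] 436
```

```bash
python3 - <<'E'
import cv2
a=cv2.imread('pics/top0.png');b=cv2.imread('pics/side0.png')
c=cv2.resize(a[170:330,80:460],(798,336),interpolation=cv2.INTER_CUBIC)
cv2.imwrite('pics/c0.png',c)
E
```

```text
(no output)
```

View pics/c0.png

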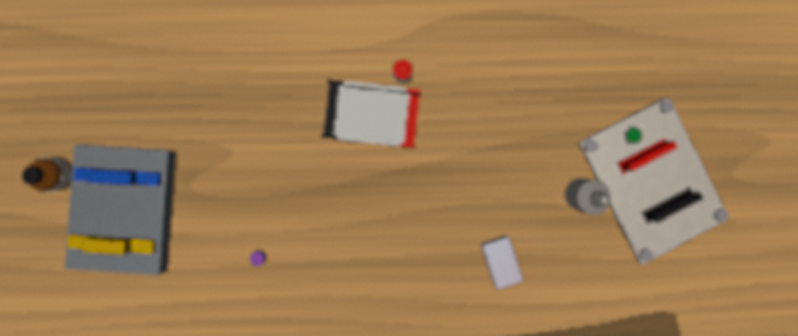

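View pics/side0.png

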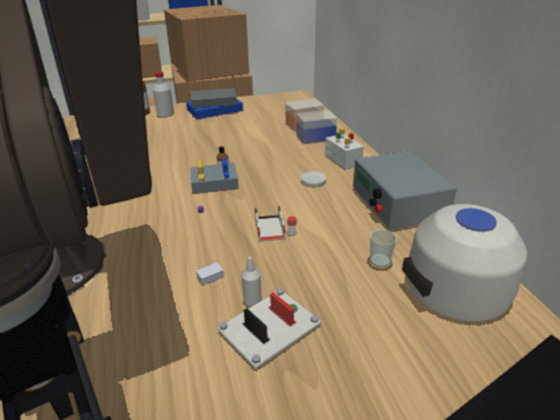

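The tray sits mid-table with its black end toward +y. The vial stands by its red end on the far (+x) side. The stand is at the right, black rail nearer the robot, and the blue comb is in the far slot of the rack at the left. I'll move above the stand for a close look.

Emit:
move_arm([
  [[0.8,0.9,0],0,1],
  [[0.8,0.9,0],0,1],
  [[0.8,0.9,0],0,1],
  [[0.8,0.9,0],0,1],
  [[0.8,0.9,0],0,1],
  [[0.8,0.9,0],0,1],
  [[0.8,0.9,0],0,1],
  [[0.8,0.9,0],0,1],
  [[0.8,0.9,0],0,1],
  [[0,0,0],0,1],
  [[0,0,0],0,1],
])

```text
t: 2.22
eef_pos: [411.1, -349.9, 404.9]
tcp_rot: [3.141, -0.0, 0.319]
ft_force: [-0.7, 0.2, 0.8]
opening: 0.997
grip_force: 0.0
```

```bash
python3 - <<'E'
from h import *
s=env.state();print(s['t'],s['eef_pos'],s['tcp_rot'],s['joints'])
p=read_camera('wrist'); save(p,'w_stand.png'); c,d=ray(p,[[280,210]]);print(c,d,p['fx']); np.save('pics/w.npy',p,allow_pickle=True)
print(onz(p,[[0,0],[559,0],[0,419],[559,419]],50))
E
```

```text
2.2167 [ 411.07931443 -349.87484292  404.91768207] [ 3.14119821e+00 -6.06184148e-05  3.18983425e-01] [-8.27507846e-01  3.70019930e-01  1.76776566e+00 -1.27053505e-04
  1.00342264e+00  4.24373327e-01]
[ 478.54179328 -327.1475135   385.43805185] [[-0.24219337 -0.08813582 -0.9662621 ]] 328.6219641072002
[[ 502.40186201  -51.48485027]
 [ 663.64977959 -537.16625883]
 [  17.09085704 -104.11666816]
 [ 243.59522552 -786.60047645]]
```

View pics/w_stand.png

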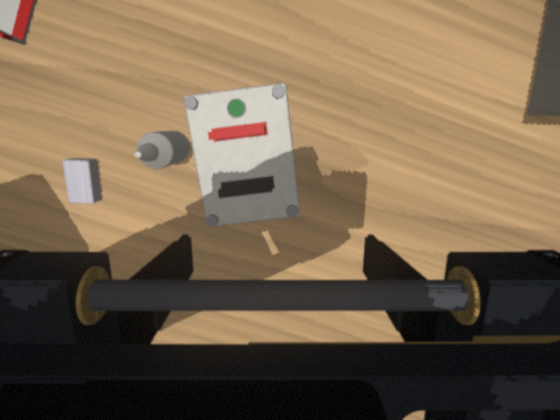

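The stand is clear: red rail around (238,131), black rail around (246,187), dropper at (160,150). I'll fit its pose using the coloured rail masks and the plate silhouette.

```bash
cat >> h.py <<'E'
from scipy.optimize import minimize
def box(x0,x1,y0,y1,z0,z1): return np.array([[x,y,z] for x in (x0,x1) for y in (y0,y1) for z in (z0,z1)],float)
def place(B,q):
    c,s=np.cos(q[2]),np.sin(q[2]); return B@np.array([[c,s,0],[-s,c,0],[0,0,1]])+[q[0],q[1],0]
S=4
def render(p,boxes,q,shape,z=0):
    m=np.zeros((shape[0]*S,shape[1]*S),np.uint8)
    for B in boxes:
        uv=proj(p,place(B,q)+[0,0,z]); h=cv2.convexHull((((uv+.5)*S-.5)*16).round().astype(np.int32))
        cv2.fillConvexPoly(m,h,1,shift=4)
    return m
def fit(p,layers,q0,z=0):
    """layers: (mask, boxes); returns pose, IoU"""
    big=[cv2.resize(m.astype(np.uint8),None,fx=S,fy=S,interpolation=cv2.INTER_NEAREST) for m,_ in layers]
    def cost(v):
        q=[v[0],v[1],v[2]/50]; t=0
        for b,(m,bx) in zip(big,layers):
            r=render(p,bx,q,m.shape,z); t+=1-(r&b).sum()/max(1,(r|b).sum())
        return t
    v=np.array([q0[0],q0[1],q0[2]*50])
    for k in (15,5): v=(r:=minimize(cost,v,method='Nelder-Mead',options=dict(initial_simplex=np.vstack([v]+[v+k*e for e in np.eye(3)]),xatol=.05,fatol=1e-4))).x
    return np.array([v[0],v[1],v[2]/50]),r.fun
def hsv(p): return cv2.cvtColor(p['image'],cv2.COLOR_RGB2HSV)
def redm(p):
    h=hsv(p); return ((h[...,0]<8)|(h[...,0]>172))&(h[...,1]>150)&(h[...,2]>90)
def near(m,at,r):
    o=np.zeros_like(m); c,w=int(at[0]),int(at[1]); o[max(0,w-r):w+r,max(0,c-r):c+r]=m[max(0,w-r):w+r,max(0,c-r):c+r]; return o
E
python3 - <<'E'
from h import *
p=np.load('pics/w.npy',allow_pickle=True).item()
R=near(redm(p),(238,131),40); K=near(p['image'].max(2)<60,(246,187),32)
print(R.sum(),K.sum())
rl=lambda s: box(s*30-4,s*30+4,-28,28,14,50)
q0=[442,-299,.45]
a=fit(p,[(R,[rl(1)]),(K,[rl(-1)])],q0); print('rails',a)
print('red',fit(p,[(R,[rl(1)])],q0),'blk',fit(p,[(K,[rl(-1)])],q0))
q2=read_camera('wrist')
for t in ['stand','dropper']:
    c=cut_out(t,q2)[0]; print(t,c['confidence'],c['at'],c['region'].sum())
    if t=='stand': print('plate',fit(q2,[(c['region'],[box(-75,75,-56,56,0,14)])],q0))
    else:
        y,x=np.nonzero(c['region']); print(onz(q2,[[174,150]],0))
o=cv2.cvtColor(p['image'],cv2.COLOR_RGB2BGR)
E
```

```text
540 729
rails (array([ 430.89769548, -303.70437184,    0.44767616]), np.float64(0.26472966141053056))
red (array([ 430.55684919, -303.98431677,    0.44715044]), np.float64(0.18957761930883155)) blk (array([ 431.14950197, -303.64476746,    0.44705747]), np.float64(0.06312961719274679))
stand 0.66 [82.3, 182.1] 1473
plate (array([ 442.  , -299.  ,    0.45]), np.float64(1.0))
dropper 0.85 [162.1, 147.3] 1649
[[ 410.98744989 -223.76748009]]
```

Emit:
move_arm([
  [[0.1,1,0],-0.4,1],
  [[0.1,1,0],-0.4,1],
  [[0.1,1,0],-0.4,1],
  [[0.1,1,0],-0.4,1],
  [[0.1,1,0],-0.4,1],
  [[0.1,1,0],-0.4,1],
  [[0.1,1,0],-0.4,1],
  [[0.1,1,0],-0.4,1],
  [[0.1,1,0],-0.4,1],
  [[0.1,1,0],-0.4,1],
  [[0.1,1,0],0,1],
  [[0,0,0],0,1],
  [[0,0,0],0,1],
])

```text
t: 3.5
eef_pos: [443.2, -20.9, 404.8]
tcp_rot: [3.141, -0.0, -0.003]
ft_force: [-0.5, 0.8, 0.1]
opening: 1.002
grip_force: 0.0
```

```bash
python3 - <<'E'
from h import *
s=env.state();print(s['t'],s['eef_pos'],s['tcp_rot'],s['joints'])
p=read_camera('wrist'); save(p,'w_tray.png'); np.save('pics/wt.npy',p,allow_pickle=True)
for t in ['tray','vial','comb_blue','rack']:
  for c in cut_out(t,p)[:1]:
    print(t,c['confidence'],c['at'],c['region'].sum(),onz(p,[c['at']],20))
    if t=='tray': print(fit(p,[(c['region'],[box(-50,50,-31,31,0,30)])],[509,4,-1.66]))
E
```

```text
3.5 [443.15834118 -20.94794715 404.82634205] [ 3.14132728e+00 -1.78386836e-04 -2.83918070e-03] [-1.96283543e-01  2.33370922e-01  1.98066545e+00 -2.82657651e-04
  9.27330222e-01  1.37752155e+00]
tray 0.73 [256.5, 127.2] 5456 [[509.37541607   2.21907857]]
(array([507.96282973,   4.29761866,  -1.70443572]), np.float64(0.06638375590889556))
vial 0.57 [289.4, 81.1] 471 [[556.20367781 -32.9738454 ]]
comb_blue 0.74 [19.8, 189.6] 809 [[441.22806411 273.37821492]]
rack 0.64 [42.4, 210.1] 5866 [[417.01504731 251.71353242]]
```

View pics/w_tray.png

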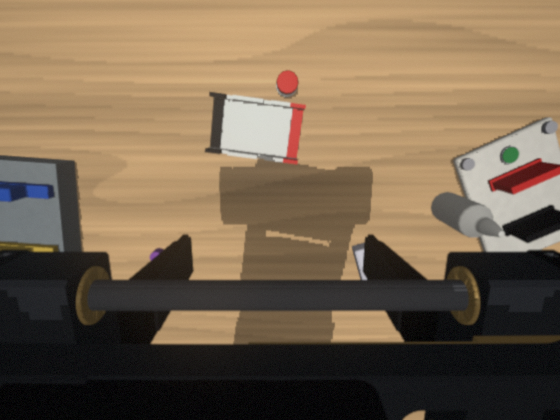

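The tray is at about (508, 4, yaw -1.70), with the vial's cap at pixel (287,80). I'll turn the gripper across the tray and go down part-way.

Emit:
move_arm([
  [[0.12,0.05,-0.2],1,1],
  [[0.12,0.05,-0.2],1,1],
  [[0.12,0.05,-0.2],1,1],
  [[0.12,0.05,-0.2],1,1],
  [[0.12,0.05,-0.2],1,1],
  [[0.12,0.05,-0.2],1,1],
  [[0.12,0.05,-0.2],1,1],
  [[0.12,0.05,-0.2],1,1],
  [[0.12,0.05,-0.2],1,1],
  [[0.12,0.05,-0.2],1,1],
  [[0.12,0.05,-0.2],1,1],
  [[0.12,0.05,-0.2],1,1],
  [[0.12,0.05,-0.2],1,1],
  [[0.12,0.05,-0.2],1,1],
  [[0.12,0.05,-0.2],1,1],
  [[0.12,0.05,-0.2],1,1],
  [[0.12,0.05,-0.2],1,1],
  [[0.12,0.05,-0.2],1,1],
  [[0,0,0],0,1],
  [[0,0,0],0,1],
])

```text
t: 5.42
eef_pos: [508.0, 5.2, 296.5]
tcp_rot: [-3.141, 0.0, 1.432]
ft_force: [-0.4, -0.5, -0.3]
opening: 1.002
grip_force: 0.0
```

```bash
python3 - <<'E'
from h import *
s=env.state();print(s['t'],s['eef_pos'],s['tcp_rot'],s['joints'])
p=read_camera('wrist'); save(p,'w_tray2.png'); np.save('pics/wt2.npy',p,allow_pickle=True)
for n,p in (('wrist',p),('top',read_camera('top')),('side',read_camera('side'))):
 for t in ['tray','vial']:
  for c in cut_out(t,p)[:1]:
    print(n,t,c['confidence'],c['at'],c['region'].sum(),onz(p,[c['at']],20))
    if t=='tray': print(fit(p,[(c['region'],[box(-50,50,-31,31,0,30)])],[508,4,-1.70]))
p=np.load('pics/wt.npy',allow_pickle=True).item(); print('vialtop',onz(p,[[287.5,80]],42))
E
```

```text
5.4167 [507.96857387   5.21270352 296.53735069] [-3.14089839e+00  6.28170926e-05  1.43242771e+00] [-1.19822634e-01  4.75912475e-01  1.95656408e+00 -7.66178915e-05
  7.09811412e-01  1.86041329e-02]
wrist tray 0.57 [278.7, 204.7] 9333 [[510.05691459  12.21833039]]
(array([508.55155912,   4.76729444,  -1.70521052]), np.float64(0.08700260675043603))
wrist vial 0.66 [339.2, 247.0] 1035 [[555.11085703 -30.6553434 ]]
side tray 0.97 [269.0, 225.7] 729 [[502.58292795 -17.34848234]]
(array([ 5.07067649e+02,  4.03784151e-01, -1.68733654e+00]), np.float64(0.25749902610050646))
side vial 0.54 [291.2, 224.0] 153 [[554.28953727 -25.6596045 ]]
vialtop [[554.69180089 -30.34924411]]
```

View pics/w_tray2.png

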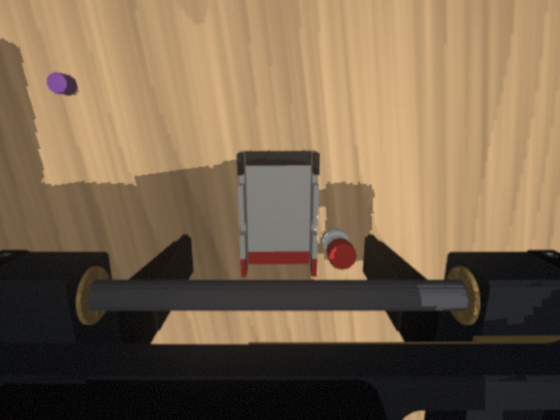

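The view shows the tray square between the fingers, with the vial at (339,247) beside the right wall near the red end. I'll grip 6 mm toward the black end, then lower and close.

Emit:
move_arm([
  [[0.04,0.18,-0.2],0.05,1],
  [[0,0,-0.5],0,1],
  [[0,0,-0.6],0,1],
  [[0,0,-0.6],0,1],
  [[0,0,-0.6],0,1],
  [[0,0,-0.5],0,1],
  [[0,0,-0.3],0,1],
  [[0,0,-0.15],0,1],
  [[0,0,0],0,1],
  [[0,0,0],0.0,0.6],
  [[0,0,0],0,0.4],
  [[0,0,0],0,0.2],
  [[0,0,0],0,-1],
  [[0,0,0],0,-1],
  [[0,0,0],0,-1],
  [[0,0,0],0,-1],
  [[0,0,0],0,-1],
])

```text
t: 7.28
eef_pos: [509.2, 11.3, 193.6]
tcp_rot: [3.141, 0.0, 1.44]
ft_force: [0.1, 0.9, 5.3]
opening: 0.652
grip_force: 30.0
```

Emit:
move_arm([
  [[0,0,0.3],0,-1],
  [[0,0,0.8],0,-1],
  [[0,0,0.9],0,-1],
  [[0,0,0.9],0,-1],
  [[0,0,0.8],0,-1],
  [[0,0,0.5],0,-1],
  [[-0.05,-0.2,0],0.5,-1],
  [[-0.1,-0.4,0],1,-1],
  [[-0.1,-0.4,0],1,-1],
  [[-0.1,-0.4,0],1,-1],
  [[-0.1,-0.4,0],1,-1],
  [[-0.1,-0.4,0],1,-1],
  [[-0.1,-0.4,0],1,-1],
  [[-0.1,-0.4,0],1,-1],
  [[-0.1,-0.4,0],1,-1],
  [[-0.1,-0.4,0],1,-1],
  [[-0.1,-0.4,0],1,-1],
  [[-0.1,-0.4,0],1,-1],
  [[-0.1,-0.4,0],1,-1],
  [[-0.1,-0.4,0],1,-1],
])

```text
t: 8.95
eef_pos: [468.2, -151.2, 319.6]
tcp_rot: [3.142, -0.0, 2.524]
ft_force: [-0.1, 0.9, -0.7]
opening: 0.65
grip_force: 30.0
```

Emit:
move_arm([
  [[-0.1,-0.4,0],1,-1],
  [[-0.1,-0.4,0],1,-1],
  [[-0.1,-0.4,0],1,-1],
  [[-0.1,-0.4,0],1,-1],
  [[-0.1,-0.4,0],1,-1],
  [[-0.1,-0.4,0],1,-1],
  [[-0.1,-0.4,0],1,-1],
  [[-0.1,-0.4,0],1,-1],
  [[-0.1,-0.4,0],1,-1],
  [[-0.1,-0.4,0],1,-1],
  [[-0.1,-0.4,0],1,-1],
  [[-0.1,-0.4,0],1,-1],
  [[-0.1,0,0],1,-1],
  [[-0.1,0,0],0.36,-1],
  [[0,0,0],0,-1],
  [[0,0,0],0,-1],
  [[0,0,0],0,-1],
])

```text
t: 10.37
eef_pos: [435.3, -283.9, 319.0]
tcp_rot: [-3.132, -0.019, -2.708]
ft_force: [-0.4, 0.1, -0.4]
opening: 0.65
grip_force: 30.0
```

```bash
python3 - <<'E'
from h import *
s=env.state();print(s['t'],s['eef_pos'],s['tcp_rot'],s['joints'],s['ft_force'],s['opening'])
p=read_camera('wrist'); save(p,'w_hov.png'); np.save('pics/wh.npy',p,allow_pickle=True)
for t in ['tray','stand']:
  for c in cut_out(t,p)[:1]: print(t,c['confidence'],c['at'],c['region'].sum())
q=read_camera('side'); save(q,'s_hov.png')
E
```

```text
10.3667 [ 435.28382581 -283.93099891  318.99800242] [-3.13225331 -0.01875883 -2.70802391] [-0.70180736  0.4551041   1.90854168 -0.02985981  0.77761336 -2.68498494] [-0.40721326  0.10754323 -0.38161835] 0.6499463275124703
tray 0.97 [278.0, 241.2] 17569
stand 0.7 [258.0, 145.8] 9528
```

View pics/w_hov.png

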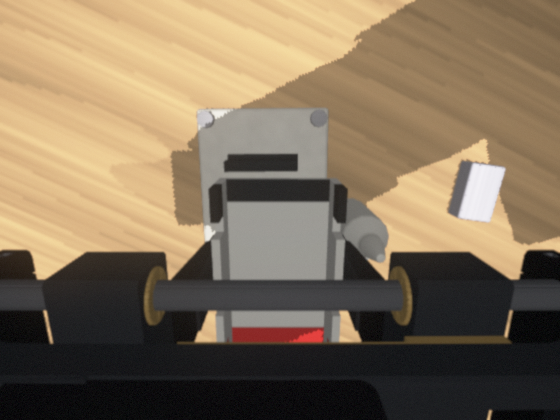

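The tray is held square over the stand with the black rail visible, but joint 6 is at its stop, so the last bit of turn isn't reachable. I'll set the tray down on free bench part-turned and regrip it half a turn round.

Emit:
move_arm([
  [[0.28,0.63,0],-0.9,-1],
  [[0.28,0.63,0],-0.9,-1],
  [[0.28,0.63,0],-0.9,-1],
  [[0.28,0.63,0],-0.9,-1],
  [[0.28,0.63,0],-0.9,-1],
  [[0.28,0.63,0],-0.9,-1],
  [[0.28,0.63,0],-0.9,-1],
  [[0.28,0.63,0],-0.9,-1],
  [[0.28,0.63,0],-0.9,-1],
  [[0,0,0],0,-1],
  [[0,0,0],0,-1],
])

```text
t: 11.48
eef_pos: [510.9, -113.6, 318.8]
tcp_rot: [-3.132, -0.019, 2.929]
ft_force: [0.1, -1.1, -1.8]
opening: 0.654
grip_force: 30.0
```

Emit:
move_arm([
  [[0,0,-0.5],0,-1],
  [[0,0,-0.8],0,-1],
  [[0,0,-0.8],0,-1],
  [[0,0,-0.8],0,-1],
  [[0,0,-0.6],0,-1],
  [[0,0,-0.4],0,-1],
  [[0,0,-0.17],0,-1],
  [[0,0,-0.03],0,-1],
  [[0,0,-0.03],0,-1],
  [[0,0,-0.03],0,-1],
  [[0,0,0],0,-1],
])

```text
t: 12.4
eef_pos: [510.9, -114.4, 194.7]
tcp_rot: [-3.132, -0.018, 2.926]
ft_force: [0.6, -0.6, -1.0]
opening: 0.646
grip_force: 30.0
```

Emit:
move_arm([
  [[0,0,-0.03],0,-1],
  [[0,0,-0.03],0,-1],
  [[0,0,0],0,-1],
  [[0,0,0],0,-1],
])

```text
t: 12.73
eef_pos: [510.7, -114.3, 193.5]
tcp_rot: [-3.132, -0.018, 2.926]
ft_force: [-4.1, -2.4, 12.1]
opening: 0.65
grip_force: 30.0
```

Emit:
move_arm([
  [[0,0,0],0,0.4],
  [[0,0,0],0,0.5],
  [[0,0,0],0,0.8],
  [[0,0,0],0,1],
  [[0,0,0],0,1],
  [[0,0,0.4],0,1],
  [[0,0,0.8],0,1],
  [[0,0,0.8],-0.6,1],
  [[0,0,0.6],-1,1],
  [[0,0,0],-1,1],
  [[0,0,0],-1,1],
  [[0,0,0],-1,1],
  [[0,0,0],-1,1],
  [[0,0,0],-1,1],
  [[0,0,0],-1,1],
  [[0,0,0],-1,1],
  [[0,0,0],-1,1],
  [[0,0,0],-1,1],
  [[0,0,0],-1,1],
  [[0,0,0],-1,1],
])

```text
t: 14.4
eef_pos: [510.8, -114.2, 270.1]
tcp_rot: [-3.132, -0.019, 1.914]
ft_force: [-0.4, 0.6, -0.4]
opening: 0.999
grip_force: 0.0
```

Emit:
move_arm([
  [[0,0,0],-1,1],
  [[0,0,0],-1,1],
  [[0,0,0],-1,1],
  [[0,0,0],-1,1],
  [[0,0,0],-1,1],
  [[0,0,0],-1,1],
  [[0,0,0],-1,1],
  [[0,0,0],-1,1],
  [[0,0,0],-1,1],
  [[0,0,0],-1,1],
  [[0,0,0],-1,1],
  [[0,0,0],-1,1],
  [[0,0,0],-1,1],
  [[0,0,0],-1,1],
  [[0,0,0],-1,1],
  [[0,0,0],-1,1],
  [[0,0,0],-1,1],
  [[0,0,0],-1,1],
  [[0,0,0],-1,1],
  [[0,0,0],-1,1],
])

```text
t: 16.07
eef_pos: [510.8, -114.1, 270.1]
tcp_rot: [-3.132, -0.019, 0.315]
ft_force: [0.9, -0.2, -0.3]
opening: 0.999
grip_force: 0.0
```

Emit:
move_arm([
  [[0,0,0],-1,1],
  [[0,0,0],-1,1],
  [[0,0,0],-1,1],
  [[0,0,0],-1,1],
  [[0,0,0],-1,1],
  [[0,0,0],-1,1],
  [[0,0,0],-0.7,1],
  [[0,0,0],0,1],
  [[0,0,0],0,1],
])

```text
t: 16.82
eef_pos: [510.8, -114.2, 270.2]
tcp_rot: [-3.132, -0.019, -0.216]
ft_force: [0.7, 0.7, 0.6]
opening: 0.999
grip_force: 0.0
```

```bash
cat >> h.py <<'E'
from scipy.spatial.transform import Rotation as Ro
def grasp(s=None):
    s=s or env.state(); return np.array(s['eef_pos'])+Ro.from_euler('xyz',s['tcp_rot']).as_matrix()@[0,0,171]
E
python3 - <<'E'
from h import *
s=env.state();print(s['t'],s['eef_pos'],s['tcp_rot'],s['joints'],grasp(s))
p=read_camera('wrist'); save(p,'w_tray3.png'); np.save('pics/wt3.npy',p,allow_pickle=True)
for c in cut_out('tray',p)[:1]:
    print(c['confidence'],c['at'],c['region'].sum())
    print(fit(p,[(c['region'],[box(-50,50,-31,31,0,30)])],[510,-114,-.21]))
E
```

```text
16.8167 [ 510.77873823 -114.16582224  270.16840444] [-3.1321739 -0.0188423 -0.2156262] [-0.34800795  0.53307839  1.94417591  0.01961504  0.64699649  1.42277739] [ 514.27043013 -113.28184861   99.20634233]
0.93 [285.0, 212.3] 11097
(array([ 5.15806440e+02, -1.16548207e+02, -2.14009345e-01]), np.float64(0.10619321707283857))
```

View pics/w_tray3.png

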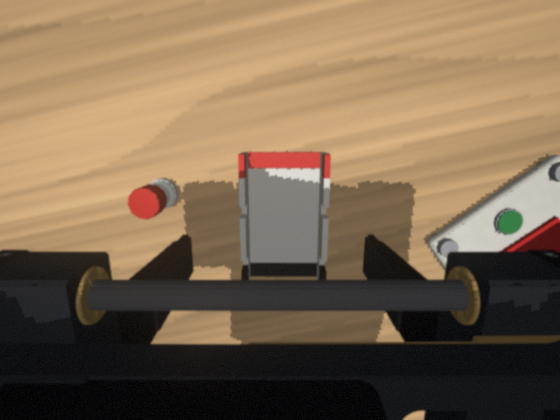

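The tray now shows with its red end up the picture (285,165), square between the fingers; the black end is at row ~270. Re-gripping.

Emit:
move_arm([
  [[0,-0.11,-0.3],0,1],
  [[0,0,-0.6],0,1],
  [[0,0,-0.6],0,1],
  [[0,0,-0.6],0,1],
  [[0,0,-0.35],0,1],
  [[0,0,-0.14],0,1],
  [[0,0,0],0,1],
  [[0,0,0],0.0,0.6],
  [[0,0,0],0,0.4],
  [[0,0,0],0,0.3],
  [[0,0,0],0,-1],
  [[0,0,0],0,-1],
  [[0,0,0],0,-1],
  [[0,0,0],0,-1],
])

```text
t: 18.08
eef_pos: [510.8, -117.5, 192.8]
tcp_rot: [-3.132, -0.019, -0.218]
ft_force: [-1.1, -0.7, 3.0]
opening: 0.653
grip_force: 29.9
```

```bash
python3 - <<'E'
from h import *
s=env.state();print(s['t'],s['eef_pos'],s['tcp_rot'],grasp(s),s['opening'],s['grip_force'])
for n in ('top','side'):
  p=read_camera(n); 
  for c in cut_out('tray',p)[:1]:
    print(n,c['confidence'],c['region'].sum(),fit(p,[(c['region'],[box(-50,50,-31,31,0,30)])],[514,-116,-.21]))
E
```

```text
18.0833 [ 510.81290457 -117.50207032  192.79174909] [-3.13223809 -0.01945076 -0.21757697] [ 514.40551801 -116.65808178   21.83157591] 0.6527322041101031 29.94892017915845
side 0.61 680 (array([ 5.13137473e+02, -1.18698795e+02, -1.87258508e-01]), np.float64(0.522878460985257))
```

Emit:
move_arm([
  [[0,0,0.3],0,-1],
  [[0,0,0.8],0,-1],
  [[0,0,0.9],0,-1],
  [[0,0,0.9],0,-1],
  [[0,0,0.8],0,-1],
  [[0,0,0.5],0,-1],
  [[-0.27,-0.63,0],0.83,-1],
  [[-0.27,-0.63,0],0.83,-1],
  [[-0.27,-0.63,0],0.83,-1],
  [[-0.27,-0.63,0],0.83,-1],
  [[-0.27,-0.63,0],0.83,-1],
  [[-0.27,-0.63,0],0.83,-1],
  [[-0.27,-0.63,0],0.83,-1],
  [[-0.27,-0.63,0],0.83,-1],
  [[-0.27,-0.63,0],0.83,-1],
  [[-0.27,-0.63,0],0.83,-1],
  [[-0.03,0,0],0,-1],
  [[0,0,0],0,-1],
])

```text
t: 19.78
eef_pos: [428.3, -306.9, 318.7]
tcp_rot: [-3.132, -0.019, 0.444]
ft_force: [-0.6, 0.8, -1.0]
opening: 0.649
grip_force: 29.9
```

```bash
python3 - <<'E'
from h import *
s=env.state();print(s['t'],s['eef_pos'],s['tcp_rot'],grasp(s),s['joints'])
p=read_camera('wrist'); save(p,'w_hov2.png'); np.save('pics/wh2.npy',p,allow_pickle=True)
R=redm(p); n,l,st,ce=cv2.connectedComponentsWithStats(R.astype(np.uint8)); print([(st[i],ce[i]) for i in range(1,n) if st[i][4]>60])
E
```

```text
19.7833 [ 428.33997576 -306.91780551  318.6750048 ] [-3.13173617 -0.01884536  0.4436227 ] [ 430.52687248 -304.01250024  147.71367384] [-0.75042937  0.46393031  1.89209492  0.02983386  0.78802318  0.35558435]
[(array([ 226,  164,  104,   22, 2133], dtype=int32), array([277.04547586, 174.24753868])), (array([207, 168,  12,  36, 350], dtype=int32), array([212.61428571, 186.        ])), (array([337, 168,  10,  36, 314], dtype=int32), array([341.80573248, 186.43949045]))]
```

View pics/w_hov2.png

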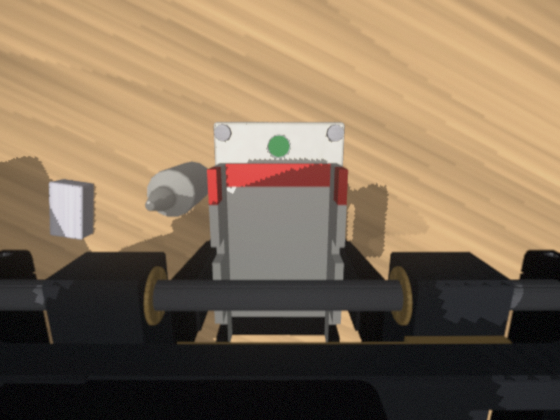

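The red end of the tray is at row ~165 and the plate's far edge at row ~123 (cols 215–343), with the tray square to the stand. I'll measure the offset between the two in this picture.

```bash
python3 - <<'E'
from h import *
p=np.load('pics/wh2.npy',allow_pickle=True).item(); im=p['image'].astype(float); g=im.mean(2)
sat=hsv(p)[...,1].astype(float)
def edge(v,off,thr):  # first subpixel crossing
    for i in range(len(v)-1):
        if (v[i]-thr)*(v[i+1]-thr)<0: return off+i+(v[i]-thr)/(v[i]-v[i+1])
# plate far edge (wood saturated -> plate not)
pe=[(c,edge(sat[110:135,c],110,50)-0) for c in (240,250,260,300,310,320)]
pl=[(edge(sat[r,200:230],200,50),r) for r in (145,150,155)]; pr=[(edge(sat[r,330:360],330,50),r) for r in (145,150,155)]
print(pe,pl,pr)
te=[(c,edge(sat[150:172,c],150,130)) for c in (235,250,265,280,295,310,320)]; print(te)
wl=[(edge(sat[r,200:215],200,170),r) for r in (180,185,190)]; wr=[(edge(sat[r,352:338:-1],0,170),r) for r in (180,185,190)]
print(wl,[(352-a if a else a,r) for a,r in wr])
gp=grasp(); q=(431.,-303.7,.4475); c,s=np.cos(q[2]),np.sin(q[2]); T=np.array([[c,s],[-s,c]])
def loc(uv,z): return ((onz(p,[u for u in uv if None not in u],z)-q[:2])@T.T).round(1)
print('plate far x(75):',loc(pe,14)[:,0],'left y(56)',loc(pl,14)[:,1],'right(-56)',loc(pr,14)[:,1])
for z in (130,126): print('tray end x(50):',loc(te,z)[:,0])
print('grasp local',(gp[:2]-q[:2])@T.T)
wl2=loc(wl,156)[:,1]; wr2=loc([(352-a,r) for a,r in wr if a],156)[:,1]; print('walls',wl2,wr2)
E
```

```text
Traceback (most recent call last):
TypeError: unsupported operand type(s) for -: 'NoneType' and 'int'
```

```bash
cat >> h.py <<'E'
def gedge(v,off):
    d=np.abs(np.diff(v)); i=int(d.argmax()); a,b=max(0,i-1),min(len(d),i+2); w=d[a:b]; return off+.5+(np.arange(a,b)*w).sum()/w.sum()
E
python3 - <<'E'
from h import *
p=np.load('pics/wh2.npy',allow_pickle=True).item()
sat=hsv(p)[...,1].astype(float)
H=lambda r,a,b:(gedge(sat[r,a:b],a),r); V=lambda c,a,b:(c,gedge(sat[a:b,c],a))
pe=[V(c,112,133) for c in (240,250,260,300,310,320)]
pl=[H(r,205,228) for r in (145,150,155)]; pr=[H(r,333,355) for r in (145,150,155)]
te=[V(c,152,172) for c in (235,250,265,280,295,310,320)]
tw=[V(212,158,176),V(342,158,176)]
wl=[H(r,200,213) for r in (176,180,184,188)]; wr=[H(r,343,354) for r in (176,180,184,188)]
q=(431.,-303.7,.4475); c,s=np.cos(q[2]),np.sin(q[2]); T=np.array([[c,s],[-s,c]])
loc=lambda uv,z:((onz(p,uv,z)-q[:2])@T.T).round(1)
print('plate far x(75):',loc(pe,14)[:,0],'left y(56)',loc(pl,14)[:,1],'right(-56)',loc(pr,14)[:,1])
print('tray floor end x(50):',loc(te,130)[:,0],loc(te,126)[:,0],'wall top end',tw,loc(tw,156)[:,0])
print('grasp local',(grasp()[:2]-q[:2])@T.T, 'walls 31',loc(wl,156)[:,1],loc(wr,156)[:,1])
E
```

```text
plate far x(75): [74.2 74.2 74.1 74.  73.9 73.9] left y(56) [56.4 56.1 56.2] right(-56) [-54.8 -54.6 -54.7]
tray floor end x(50): [50.7 51.  50.9 50.9 50.9 50.9 50.9] [50.3 50.6 50.5 50.5 50.5 50.5 50.5] wall top end [(212, np.float64(167.40322580645162)), (342, np.float64(166.58823529411765))] [51.5 51.8]
grasp local [0.00912968 0.40755345] walls 31 [31.6 31.6 31.7 31.6] [-30.7 -30.6 -30.8 -30.8]
```

Emit:
move_arm([
  [[-0.045,-0.015,-0.3],0,-1],
  [[0,0,-0.5],0,-1],
  [[0,0,-0.6],0,-1],
  [[0,0,-0.5],0,-1],
  [[0,0,-0.3],0,-1],
  [[0,0,-0.05],0,-1],
  [[0,0,0],0,-1],
  [[0,0,0],0,-1],
])

```text
t: 20.5
eef_pos: [427.8, -306.8, 251.4]
tcp_rot: [-3.133, -0.019, 0.447]
ft_force: [0.4, -0.0, -0.2]
opening: 0.648
grip_force: 29.9
```

```bash
python3 - <<'E'
from h import *
s=env.state();print(s['t'],s['eef_pos'],s['tcp_rot'],grasp(s),s['ft_force'])
p=read_camera('wrist'); save(p,'w_hov3.png'); np.save('pics/wh3.npy',p,allow_pickle=True)
E
```

```text
20.5 [ 427.78293395 -306.78853825  251.44532627] [-3.13261509 -0.01915824  0.44659792] [ 430.07435579 -303.98917475   80.48359678] [ 0.38684653 -0.01567529 -0.16693913]
```

View pics/w_hov3.png

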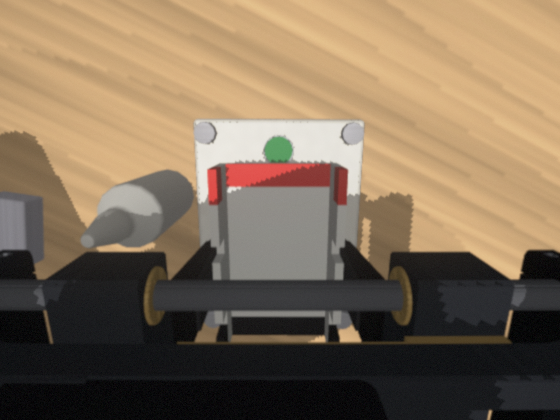

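The tray hangs about 8 mm above the rails, parallel to the plate (plate edge at row 120, cols 194–363) and clear of the dropper. I'll re-measure the offset.

```bash
python3 - <<'E'
from h import *
p=np.load('pics/wh3.npy',allow_pickle=True).item()
sat=hsv(p)[...,1].astype(float)
H=lambda r,a,b:(gedge(sat[r,a:b],a),r); V=lambda c,a,b:(c,gedge(sat[a:b,c],a))
pe=[V(c,112,130) for c in (230,240,250,260,300,310,320,330)]
pl=[H(r,185,206) for r in (145,150,155)]; pr=[H(r,353,375) for r in (145,150,155)]
te=[V(c,152,172) for c in (235,250,295,310,320)]
tw=[V(212,158,176),V(342,158,176)]
wl=[H(r,200,213) for r in (176,180,184,188)]; wr=[H(r,343,354) for r in (176,180,184,188)]
q=(431.,-303.7,.4475); c,s=np.cos(q[2]),np.sin(q[2]); T=np.array([[c,s],[-s,c]])
loc=lambda uv,z:((onz(p,uv,z)-q[:2])@T.T).round(1)
z=80.5-21.8
print('plate far x(75):',loc(pe,14)[:,0],'left y(56)',loc(pl,14)[:,1],'right(-56)',loc(pr,14)[:,1])
print('tray floor end x(50):',loc(te,z+4)[:,0],loc(te,z)[:,0],'wall top end',tw,loc(tw,z+30)[:,0])
print('walls 31',loc(wl,z+30)[:,1],loc(wr,z+30)[:,1])
E
```

```text
plate far x(75): [74.2 74.1 74.1 74.1 74.  74.  74.  73.7] left y(56) [56.  56.1 56.2] right(-56) [-54.7 -54.7 -54.7]
tray floor end x(50): [50.4 50.5 50.5 50.5 50.3] [50.  50.1 50.1 50.1 49.9] wall top end [(212, np.float64(167.47761194029852)), (342, np.float64(166.78703703703704))] [51.  51.4]
walls 31 [31.8 31.6 31.6 31.6] [-30.2 -30.2 -30.2 -30.2]
```

Emit:
move_arm([
  [[-0.02,-0.01,-0.1],-0.07,-1],
  [[0,0,-0.08],0,-1],
  [[0,0,-0.05],0,-1],
  [[0,0,-0.03],0,-1],
  [[0,0,-0.02],0,-1],
  [[0,0,-0.02],0,-1],
  [[0,0,0],0,-1],
])

```text
t: 21.13
eef_pos: [426.8, -307.2, 242.7]
tcp_rot: [-3.132, -0.019, 0.441]
ft_force: [-2.2, 1.3, 10.4]
opening: 0.65
grip_force: 29.9
```

Emit:
move_arm([
  [[0,0,0],0,0.35],
  [[0,0,0],0,0.4],
  [[0,0,0],0,0.5],
  [[0,0,0],0,0.6],
  [[0,0,0],0,0.6],
  [[0,0,0.2],0,0.6],
  [[0,0,0.5],0,0.6],
  [[0,0,0.9],0,0.6],
  [[0,0,0.9],0,0.6],
  [[0,0,0.9],0,0.6],
  [[0,0,0.9],0,0.6],
  [[0,0,0.5],0,0.6],
  [[0,0,0],0,0.6],
  [[0,0,0],0,0.6],
])

```text
t: 22.3
eef_pos: [426.7, -307.0, 386.7]
tcp_rot: [-3.134, -0.02, 0.441]
ft_force: [0.5, -0.5, -1.0]
opening: 0.8
grip_force: 0.0
```

```bash
python3 - <<'E'
from h import *
s=env.state();print(s['t'],s['eef_pos'],s['tcp_rot'],grasp(s),s['ft_force'])
p=read_camera('wrist'); save(p,'w_placed.png'); np.save('pics/wp.npy',p,allow_pickle=True)
c=cut_out('tray',p)[0]; print(c['confidence'],c['region'].sum(),fit(p,[(c['region'],[box(-50,50,-31,31,0,30)])],[431,-304,.447],z=50))
p=read_camera('top'); c=cut_out('comb_blue',p)[0]; print(c['at'],onz(p,[c['at']],55),c['region'].sum(), fit(p,[(c['region'],[box(-7,7,-45,45,0,10),box(-7,7,-22,22,10,32)])],[440,270,0],z=34))
E
```

```text
22.3 [ 426.73533169 -307.03748539  386.6589559 ] [-3.13363332 -0.01953202  0.4408534 ] [ 429.17491031 -304.38151543  215.69698855] [ 0.46105798 -0.53067881 -1.01969596]Traceback (most recent call last):
  File "<stdin>", line 4, in <module>
IndexError: list index out of range
```

```bash
python3 - <<'E'
from h import *
p=read_camera('wrist'); np.save('pics/wp.npy',p,allow_pickle=True)
for t in ('tray','stand'):
  for c in cut_out(t,p)[:2]: 
    print(t,c['confidence'],c['at'],c['region'].sum())
    if t=='tray': print(fit(p,[(c['region'],[box(-50,50,-31,31,0,30)])],[431,-304,.447],z=50)); np.save('pics/tm.npy',c['region'])
    else: print(fit(p,[(c['region'],[box(-75,75,-56,56,0,14)])],[431,-304,.447]))
uv=proj(p,place(np.array([[50,31,30],[50,-31,30],[-50,31,30],[-50,-31,30]]),[431,-304,.447])+[0,0,50]); print(uv)
print(proj(p,place(np.array([[75,56,14],[75,-56,14],[-75,56,14],[-75,-56,14.]]),[431,-304,.447])))
p=read_camera('top'); 
for c in cut_out('comb_blue',p)[:1]: print(c['confidence'],c['at'],onz(p,[c['at']],55),c['region'].sum(), fit(p,[(c['region'],[box(-7,7,-45,45,0,10),box(-7,7,-22,22,10,32)])],[440,270,0],z=34))
E
```

```text
tray 0.74 [282.0, 197.6] 7138
(array([ 430.13447213, -303.42333794,    0.44616331]), np.float64(0.07789262223374271))
stand 0.57 [278.1, 146.6] 6453
(array([ 429.51843731, -303.19687807,    0.44240212]), np.float64(0.5376668429592046))
[[244.48671306 148.75066509]
 [316.48665947 148.46610876]
 [247.49908419 257.43088178]
 [314.00462329 257.42918344]]
[[226.77421804 120.8167038 ]
 [334.54608712 120.28218263]
 [232.07720541 255.97784828]
 [329.85108395 255.97003219]]
0.66 [138.4, 248.5] [[457.47813933 256.91818198]] 236 (array([ 4.45552967e+02,  2.68009200e+02, -7.82202271e-02]), np.float64(0.23692744223753548))
```

Emit:
move_arm([
  [[0.03,0.5,0],0.7,0],
  [[0.03,1,0],0.7,0],
  [[0.03,1,0],0.7,0],
  [[0.03,1,0],0.7,0],
  [[0.03,1,0],0.7,0],
  [[0.03,1,0],0.7,0],
  [[0.03,1,0],0.7,0],
  [[0.03,1,0],0.7,0],
  [[0.03,1,0],0.7,0],
  [[0.03,1,0],0.7,0],
  [[0.03,1,0],0.7,0],
  [[0.03,1,0],0.7,0],
  [[0.03,1,0],0.7,0],
  [[0.03,1,0],0.7,0],
  [[0.03,1,0],0.7,0],
  [[0.03,1,0],0.7,0],
  [[0.03,1,0],0.7,0],
  [[0.03,0.5,0],0.7,0],
  [[0.03,0,0],0.5,0],
  [[0,0,0],0,0],
])

```text
t: 24.32
eef_pos: [444.0, 203.7, 385.5]
tcp_rot: [-3.131, -0.019, 1.492]
ft_force: [0.5, -1.0, 0.4]
opening: 0.496
grip_force: 0.0
```

```bash
python3 - <<'E'
from h import *
s=env.state();print(s['t'],s['eef_pos'],s['tcp_rot'],grasp(s),s['joints'])
p=read_camera('wrist'); save(p,'w_comb.png'); np.save('pics/wc.npy',p,allow_pickle=True)
h=hsv(p); B=(h[...,0]>100)&(h[...,0]<130)&(h[...,1]>120)&(h[...,2]>50)
n,l,st,ce=cv2.connectedComponentsWithStats(B.astype(np.uint8)); print([(st[i],ce[i].round()) for i in range(1,n) if st[i][4]>50])
bx=[box(-7,7,-45,45,0,10),box(-7,7,-22,22,10,32)]
print(fit(p,[(B,bx)],[445,268,-.08],z=34))
E
```

```text
24.3167 [443.98672308 203.69299585 385.54203713] [-3.13147537 -0.01865606  1.49247407] [442.51158146 207.00841569 214.58054454] [0.29125581 0.32206563 1.90872919 0.02658864 0.91366517 0.35321129]
[(array([ 272,   87,   14,   95, 1300], dtype=int32), array([279., 133.]))]
(array([ 4.47063005e+02,  2.69134820e+02, -6.75037649e-02]), np.float64(0.11549583262459606))
```

Emit:
move_arm([
  [[0.05,0.69,-0.5],0.14,0],
  [[0.05,0.69,-0.5],0,0],
  [[0.05,0.69,-0.5],0,0],
  [[0,0,0],0,0],
  [[0,0,0],0,0],
])

```text
t: 24.78
eef_pos: [448.5, 264.8, 340.3]
tcp_rot: [-3.13, -0.018, 1.499]
ft_force: [-0.4, -0.8, 0.6]
opening: 0.499
grip_force: 0.0
```

```bash
python3 - <<'E'
from h import *
s=env.state();print(s['t'],s['eef_pos'],s['tcp_rot'],grasp(s))
p=read_camera('wrist'); save(p,'w_comb2.png'); np.save('pics/wc.npy',p,allow_pickle=True)
h=hsv(p); B=(h[...,0]>100)&(h[...,0]<130)&(h[...,1]>120)&(h[...,2]>50)
n,l,st,ce=cv2.connectedComponentsWithStats(B.astype(np.uint8)); print([(st[i],ce[i].round()) for i in range(1,n) if st[i][4]>50])
bx=[box(-7,7,-45,45,0,10),box(-7,7,-22,22,10,32)]
print(fit(p,[(B,bx)],[447,269,-.07],z=34))
E
```

```text
24.7833 [448.51634649 264.80102847 340.26293103] [-3.13038972 -0.01796895  1.49941614] [446.82468032 268.00216059 169.30126568]
[(array([ 271,  157,   16,   99, 1518], dtype=int32), array([279., 206.]))]
(array([ 4.47056374e+02,  2.68379062e+02, -7.71502599e-02]), np.float64(0.12225795959668972))
```

Emit:
move_arm([
  [[0,0.01,-0.5],0,0],
  [[0,0,-0.9],0,0],
  [[0,0,-0.9],0,0],
  [[0,0,-0.8],0,0],
  [[0,0,-0.4],0,0],
  [[0,0,-0.2],0,0],
  [[0,0,-0.03],0,-0.2],
  [[0,0,0],0,-0.4],
  [[0,0,0],0,-0.6],
  [[0,0,0],0,-1],
  [[0,0,0],0,-1],
  [[0,0,0],0,-1],
  [[0,0,0],0,-1],
  [[0,0,0],0,-1],
])

```text
t: 26.0
eef_pos: [448.6, 265.2, 229.7]
tcp_rot: [-3.133, -0.019, 1.5]
ft_force: [-0.5, -1.2, 6.1]
opening: 0.144
grip_force: 30.0
```

Emit:
move_arm([
  [[0,0,0.2],0,-1],
  [[0,0,0.4],0,-1],
  [[0,0,0.9],0,-1],
  [[0,0,0.9],0,-1],
  [[0,0,0.9],0,-1],
  [[0,0,0.9],0,-1],
  [[0,0,0.8],0,-1],
  [[0,0,0.3],0,-1],
  [[-0.07,-0.6,0],0.32,-1],
  [[-0.07,-0.97,0],0.32,-1],
  [[-0.07,-0.97,0],0.32,-1],
  [[-0.07,-0.97,0],0.32,-1],
  [[-0.07,-0.97,0],0.32,-1],
  [[-0.07,-0.97,0],0.32,-1],
  [[-0.07,-0.97,0],0.32,-1],
  [[-0.07,-0.97,0],0.32,-1],
  [[-0.07,-0.97,0],0.32,-1],
  [[-0.07,-0.97,0],0.32,-1],
  [[-0.07,-0.97,0],0.32,-1],
  [[-0.07,-0.97,0],0.32,-1],
])

```text
t: 27.67
eef_pos: [422.8, -74.3, 387.6]
tcp_rot: [-3.131, -0.019, 1.808]
ft_force: [0.7, -0.2, -0.3]
opening: 0.141
grip_force: 30.0
```

Emit:
move_arm([
  [[-0.07,-0.97,0],0.32,-1],
  [[-0.07,-0.97,0],0.32,-1],
  [[-0.07,-0.97,0],0.32,-1],
  [[-0.07,-0.97,0],0.32,-1],
  [[-0.07,-0.97,0],0.32,-1],
  [[-0.07,-0.97,0],0.32,-1],
  [[-0.07,-0.97,0],0.32,-1],
  [[-0.07,-0.9,0],0.36,-1],
  [[-0.02,-0.4,0],0,-1],
  [[0,0,0],0,-1],
  [[0,0,0],0,-1],
])

```text
t: 28.58
eef_pos: [405.7, -315.3, 387.5]
tcp_rot: [-3.132, -0.021, 2.013]
ft_force: [0.4, 1.2, -0.3]
opening: 0.146
grip_force: 30.0
```

```bash
python3 - <<'E'
from h import *
s=env.state();print(s['t'],s['eef_pos'],s['tcp_rot'],grasp(s),s['opening'],s['grip_force'])
p=read_camera('wrist'); save(p,'w_ins.png'); np.save('pics/wi.npy',p,allow_pickle=True)
for t in ('tray','comb_blue'):
  for c in cut_out(t,p)[:1]: print(t,c['confidence'],c['at'],c['region'].sum())
E
```

```text
28.5833 [ 405.74556911 -315.33856438  387.46736903] [-3.13182502 -0.02050057  2.01346613] [ 402.73486451 -312.88669323  216.51145663] 0.146421457017737 29.99990612268448
tray 0.75 [295.7, 167.6] 6007
comb_blue 0.74 [279.5, 236.5] 3475
```

Emit:
move_arm([
  [[0.01,-0.11,-0.4],0.05,-1],
  [[0,0,-0.7],0,-1],
  [[0,0,-0.7],0,-1],
  [[0,0,-0.5],0,-1],
  [[0,0,-0.35],0,-1],
  [[0,0,0],0,-1],
  [[0,0,0],0,-1],
])

```text
t: 29.32
eef_pos: [406.5, -318.2, 308.7]
tcp_rot: [-3.132, -0.02, 2.02]
ft_force: [0.2, -0.1, -0.6]
opening: 0.144
grip_force: 30.0
```

```bash
python3 - <<'E'
from h import *
s=env.state();print(s['t'],s['eef_pos'],s['tcp_rot'],grasp(s),s['ft_force'])
p=read_camera('wrist'); save(p,'w_ins2.png'); np.save('pics/wi.npy',p,allow_pickle=True)
g=grasp(s)
h=hsv(p); B=(h[...,0]>100)&(h[...,0]<130)&(h[...,1]>120)&(h[...,2]>40)
n,l,st,ce=cv2.connectedComponentsWithStats(B.astype(np.uint8)); print([(st[i],ce[i].round()) for i in range(1,n) if st[i][4]>50])
print('comb ends',proj(p,place(np.array([[0,45,0],[0,-45,0.],[7,45,10],[7,-45,10],[-7,45,10],[-7,-45,10]]),[g[0],g[1],s['tcp_rot'][2]-np.pi/2])+[0,0,s['eef_pos'][2]-195.7]).round(1))
print('notches',proj(p,place(np.array([[x,y,80] for y in (31,27,-27,-31) for x in (-34,-26)],float),[430.1,-303.4,.446])).round(1))
i=cv2.resize(p['image'][60:360,130:430],(600,600),interpolation=cv2.INTER_CUBIC); cv2.imwrite('pics/w_ins2c.png',i[:,:,::-1])
E
```

```text
29.3167 [ 406.49464415 -318.20991081  308.70550825] [-3.13195329 -0.01970501  2.0200867 ] [ 403.54659978 -315.89100444  137.74664856] [ 0.2044749  -0.13826764 -0.59626317]
[(array([ 263,  175,   30,  105, 2886], dtype=int32), array([277., 229.])), (array([266, 311,  24,  18, 400], dtype=int32), array([278., 319.]))]
comb ends [[276.7 173. ]
 [276.5 321.2]
 [290.1 175.5]
 [288.4 331.1]
 [262.7 175.4]
 [264.1 330.9]]
notches [[270.3 188.2]
 [282.6 188.3]
 [270.3 194.3]
 [282.6 194.4]
 [270.3 271.1]
 [281.9 271.2]
 [270.3 276.5]
 [281.9 276.6]]
```

View pics/w_ins2c.png

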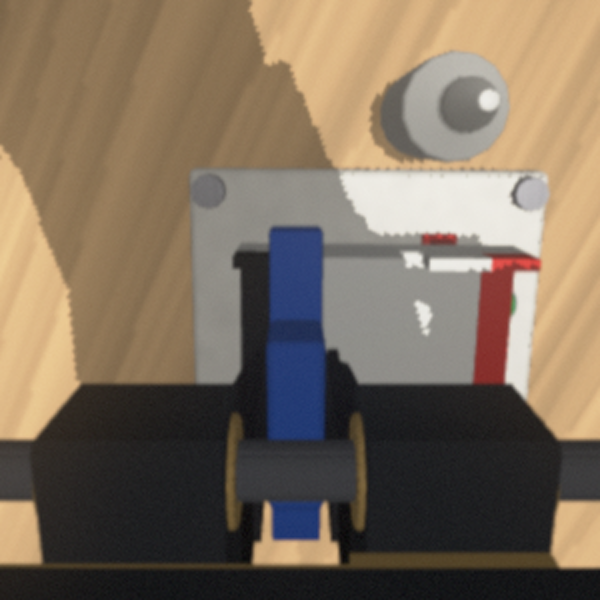

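The comb is upright over the black end: bar at crop cols 269–322, tray wall ends at crop cols ~234 (black) and ~540 (red). I'll compare these with the model.

```bash
python3 - <<'E'
from h import *
p=np.load('pics/wi.npy',allow_pickle=True).item(); s=env.state(); g=grasp(s)
im=p['image'].astype(float); gr=im.mean(2); sat=hsv(p)[...,1].astype(float)
q=[430.1,-303.4,.446]
print('model tray ends (outer top, inner top)',proj(p,place(np.array([[x,y,80] for y in (31,27) for x in (-50,50)],float),q)).round(1))
for r in range(186,197,2): print(r,'blk',gr[r,240:256].round().astype(int),'red',sat[r,392:408].astype(int))
bl=[(gedge(sat[r,255:272],255),gedge(sat[r,284:298],284)) for r in (180,184,188,192,196,200)]
print(np.round(bl,1))
print('model bar edges near end', proj(p,place(np.array([[x,y,10.] for y in (43,38,32) for x in (-7,7)]),[g[0],g[1],s['tcp_rot'][2]-np.pi/2])+[0,0,s['eef_pos'][2]-195.7]).round(1))
for y in (31,0): print('px/mm', np.diff(proj(p,place(np.array([[0,y,80.],[10,y,80]]),q)),axis=0))
E
```

```text
model tray ends (outer top, inner top) [[245.7 188.1]
 [399.8 189.1]
 [245.8 194.1]
 [399.3 195.2]]
186 blk [140 140 141 140 138 139 129  93  60  48  46  46  47  43  44  44] red [37 33 28 26 17 12 13 29 63 93 98 98 98 99 99 98]
188 blk [141 140 142 141 142 130  92  56  40  38  38  38  35  36  37  38] red [152 147 136 105  75  54  39  51  82  96  96  99  98  98  98  99]
190 blk [142 143 143 143 141 132  88  50  39  38  38  37  36  38  36  35] red [171 172 171 172 172 170 163 154 129 104  98  98  98  99  99  99]
192 blk [142 142 144 144 142 131  88  49  39  38  37  37  38  39  34  37] red [173 171 173 170 166 172 170 162 134 106  98  98  99  98  98  99]
194 blk [142 144 144 143 142 136 117 104  99  93  60  42  37  38  37  37] red [134 138 144 133 129 127 135 133 117 101  99  99  99  99  97  99]
196 blk [143 140 144 144 142 143 141 141 140 128  82  42  39  37  37  37] red [ 34  33  33  34  33  35  46  75  98  98  99  99  99  97 100  99]
[[264.5 290.5]
 [264.3 290.8]
 [263.7 290.7]
 [263.7 290.6]
 [263.7 290.6]
 [263.7 290.4]]
model bar edges near end [[262.8 180.2]
 [290.1 180.3]
 [262.8 189.8]
 [290.  189.9]
 [262.9 201.2]
 [289.8 201.3]]
px/mm [[15.42697083  0.10705023]]
px/mm [[14.9240935   0.11530887]]
```

Emit:
move_arm([
  [[-0.027,-0.013,0],-0.04,-1],
  [[0,0,0],0,-1],
  [[0,0,-0.15],0,-1],
  [[0,0,-0.2],0,-1],
  [[0,0,-0.2],0,-1],
  [[0,0,-0.1],0,-1],
  [[0,0,-0.1],0,-1],
  [[0,0,-0.06],0,-1],
  [[0,0,0],0,-1],
])

```text
t: 30.12
eef_pos: [405.4, -319.4, 283.9]
tcp_rot: [-3.132, -0.02, 2.016]
ft_force: [-0.6, 0.2, -1.0]
opening: 0.144
grip_force: 30.0
```

Emit:
move_arm([
  [[0,0,-0.06],0,-1],
  [[0,0,-0.06],0,-1],
  [[0,0,-0.05],0,-1],
  [[0,0,-0.04],0,-1],
  [[0,0,-0.03],0,-1],
  [[0,0,-0.02],0,-1],
  [[0,0,0],0,-1],
])

```text
t: 30.7
eef_pos: [405.4, -319.3, 276.4]
tcp_rot: [-3.132, -0.019, 2.016]
ft_force: [-0.8, -0.1, -1.0]
opening: 0.146
grip_force: 30.0
```

Emit:
move_arm([
  [[0,0,-0.02],0,-1],
  [[0,0,-0.01],0,-1],
  [[0,0,-0.01],0,-1],
  [[0,0,0],0,-1],
])

```text
t: 31.03
eef_pos: [405.4, -319.3, 275.6]
tcp_rot: [-3.132, -0.019, 2.016]
ft_force: [-0.1, 0.6, 3.7]
opening: 0.147
grip_force: 30.0
```

Emit:
move_arm([
  [[0,0,-0.01],0,-1],
  [[0,0,0],0,-1],
  [[0,0,0],0,-0.65],
  [[0,0,0],0,-0.55],
  [[0,0,0],0,-0.4],
  [[0,0,0],0,-0.2],
  [[0,0,0],0,-0.1],
  [[0,0,0.1],0,-0.1],
  [[0,0,0.3],0,-0.1],
  [[0,0,0.8],0,-0.1],
  [[0,0,0.9],0,-0.1],
  [[0,0,0.9],0,-0.1],
  [[0,0,0.9],0,-0.1],
  [[0,0,0.3],0,0],
  [[-0.1,-0.3,0],0,0],
  [[0,0,0],0,0],
])

```text
t: 32.37
eef_pos: [402.0, -329.2, 401.0]
tcp_rot: [-3.132, -0.018, 2.016]
ft_force: [-0.0, -1.4, -0.1]
opening: 0.499
grip_force: 0.0
```

```bash
python3 - <<'E'
from h import *
s=env.state();print(s['t'],s['eef_pos'],s['opening'])
p=read_camera('wrist'); save(p,'w_end.png')
h=hsv(p); B=(h[...,0]>100)&(h[...,0]<130)&(h[...,1]>120)&(h[...,2]>40)
bx=[box(-7,7,-45,45,0,10),box(-7,7,-22,22,10,32)]
f=fit(p,[(B,bx)],[403,-316.3,.446],z=80); print(B.sum(),f)
for z in (75,78,80,82,86): print(z,fit(p,[(B,bx)],f[0],z=z)[1].round(4),end=' ')
for c in cut_out('tray',p)[:1]: print('tray',fit(p,[(c['region']|B,[box(-50,50,-31,31,0,30)]+[b+[-30,0,30] for b in bx])],[430,-303.4,.446],z=50))
i=np.hstack([p['image'][40:320,120:420],cv2.resize(read_camera('side')['image'][240:380,190:340],(300,280),interpolation=cv2.INTER_CUBIC)]); cv2.imwrite('pics/end.png',i[:,:,::-1])
E
```

```text
32.3667 [ 401.95741324 -329.16884506  401.02832621] 0.4986407967685259
1253 (array([ 402.9954931 , -317.50777282,    0.46683639]), np.float64(0.2155266864924088))
75 0.1864 78 0.2042 80 0.2121 82 0.2239 86 0.2451 tray (array([ 430.40329109, -303.93217035,    0.44810569]), np.float64(0.10645502816548535))
```

View pics/end.png

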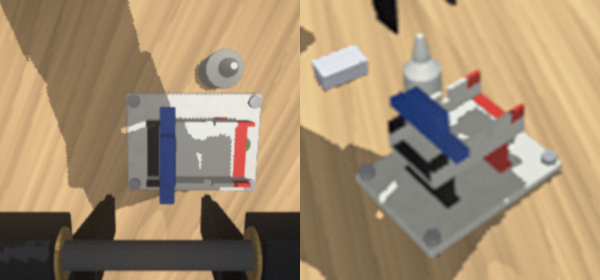

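The tray sits square on both rails, black end over the black rail. The comb's bar (left half, col ~167, rows 108–203) lies across both walls with the fingers clear, so I'm handing in.

```bash
python3 -c "
from cell import env
print(env.job_done())"
```

```text
the job is handed in; nothing more can be done
None
```

I handed the job in at about 32 s: the tray is square on the rails with its black end over the black rail, and the blue comb looks fully home in the black-end notches. Joint 6 hit its stop, so I set the tray down once on free bench to regrip it, and I viewed 11 pictures, one over the limit of 10.

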